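Take the hand refractometer out of the vise and put it away in its drawer

TASK

The hand refractometer has been adjusted and is still held in the small quick-action vise. Slide the vise's jaw all the way back, lift the refractometer out and lay it down gently, flat and lengthwise, in the long front compartment of the cabinet's open upper drawer. Then push the drawer fully shut; do not drop the refractometer and leave the other things where they are.

Things in the scene. Friction and masses are not known exactly. Their poses are not given: they have to be found in the camera images.
- refractometer: Hand refractometer, dark tube, 170 mm long, 37 high. Origin: middle of its underside, z up, x along the tube, whose axis is 19 mm above the origin. Eyepiece (36 mm diameter) at x -85 to -44 mm, rubber barrel (31 mm) -38 to +9, slimmer part to +28, prism box (24 mm wide) to +85. The vise holds x 0 to +28 mm; grip the barrel at x = -26 mm, across the tube, and lift straight up once the jaw is back.
- vise: Small grey vise fixed to the bench, 180 x 84 mm, up to 80 mm high. Origin on the bench under the tube's axis (58 mm up), in the middle of the jaws' 28 mm width; x points from the sliding to the fixed jaw, y along the tube. The sliding jaw's nose reaches 9 mm over the tube and blocks lifting. A 12 mm wide rail supports the barrel at the gripping place; nothing stands beside it.
- jaw (a joint): Sliding jaw of the vise: 0 clamped, grows to 0.036 m fully back; held by friction of about 4 N, stays where it is left.
- jaw_grip (a point): Middle of the upright black round grip on the sliding jaw, 16 mm diameter, 66 mm above the bench (grip is 58 to 76 mm, on a 13 mm stem down to 37 mm); moves with the jaw. Axes as the vise's.
- drawer (a joint): Upper drawer of the small cabinet (260 mm wide, 156 mm high, white fronts): 0 shut, 0.14 m fully open; slides out along the cabinet's -x, friction 2 N. It starts 0.12 to 0.14 open.
- compartment (a point): Centre of the floor of the drawer's long front compartment, 99 mm above the bench; moves with the drawer. x to the cabinet's back, y along the compartment. Clear inside 98 mm (x) by 230 mm (y). Above this floor: side walls 46 mm, rear divider 40, drawer front 49 (inner face x = -49 mm, outer -61), cabinet top 57, clear height when shut 49 mm. Small spares lie behind the divider.
- pull (a point): Middle of the drawer's steel bar pull, 90 mm wide, 8 mm thick, 16 mm in front of the drawer's front; 119 mm above the bench; moves with the drawer.
- cabinet: The cabinet, fixed; origin under its middle on the bench, x towards its back, y to the left. Its carcass's front edge is at x = -79 mm.
- screwdriver: Bystander: screwdriver 140 mm long, lying on the bench.
- vial_a: Bystander: sample vial 27 mm diameter, 58 mm high, white cap; origin under its middle.
- vial_b: Bystander: sample vial 27 mm diameter, 58 mm high, blue cap; origin under its middle.
- bulb: Bystander: rubber pipette bulb, 54 mm diameter, 80 mm high; origin under its middle.
- dish: Bystander: clear round dish, 62 mm diameter, 13 mm high, standing on the cabinet's top; origin under its middle.
- tape: Bystander: roll of tape, 96 mm diameter, 25 mm high, lying on the cabinet's top; origin under its middle.
Things that resemble listed ones, but are neither listed nor needed, are in the scene too. There is more than one size of the vise; the job needs the larger.

How it is judged:
On the way, in this order (a step that is already met when the one before it is completed fails the run):
1. the jaw is slid back (30 mm or more) while the refractometer still lies in the vise (value of joint jaw above 0.03 m and distance between refractometer and vise below 0.055 m), for 0.2 s.
2. the refractometer lies released in the front compartment of the open drawer (value of joint drawer above 0.08 m and contact force between the fingers and refractometer below 0.1 N and x of refractometer in the frame of compartment between -0.049 and 0.049 m and z of refractometer in the frame of compartment between -0.005 and 0.04 m and angle between the x axis of refractometer and the z axis of compartment, either way round above 1.4 rad and y of refractometer in the frame of compartment between -0.06 and 0.06 m), for 0.2 s.
At the end, for the whole second after the job is handed in: The drawer is shut to within 5 mm; the refractometer lies at rest on the floor of its front compartment, flat (within 10 degrees of level) and lengthwise (within 25 degrees of the compartment, either end first); the vise's jaw is still back by 30 mm or more (value of joint drawer below 0.005 m and x of refractometer in the frame of compartment between -0.049 and 0.049 m and y of refractometer in the frame of compartment between -0.06 and 0.06 m and z of refractometer in the frame of compartment between -0.005 and 0.04 m and angle between the x axis of refractometer and the z axis of compartment, either way round above 1.4 rad and angle between the x axis of refractometer and the y axis of compartment, either way round below 0.45 rad and linear speed of refractometer below 0.02 m/s and value of joint jaw above 0.03 m); the robot touches nothing.
It fails at once if the refractometer is dropped (moves faster than 0.65 m/s while the fingers do not touch it) (contact force between the fingers and refractometer below 0.05 N and linear speed of refractometer above 0.65 m/s).
It fails at once if a bystander is moved by more than 30 mm (distance of any of screwdriver, vial_a, vial_b, bulb, dish, tape from where it was at the start of the episode above 0.03 m).
It also fails if it takes over 61 s, if anything falls off the work surface, if the arm or the gripper's body presses on something with over 40 N, if the wrist force passes 120 N, or if a joint passes its speed limit or range.

ROBOT

A 7-joint arm with a two-finger parallel gripper is mounted at the origin on a cart in front of the work surface, level with it; the furniture and walls round the work are solid. World frame = base frame: x ahead of the robot, y to its left, z up, the work surface at z = 0. Lengths are in m, angles in rad, forces in N, time in s.
With the tool pointing down it reaches from about 0.425 to 0.825 m from the base axis. Payload 3.6 kg.
Tool frame: the origin (TCP) lies between the finger pads; the fingertips stand 22 mm ahead of it and the grasp point (between the pads) lies 3 mm ahead of it; z points along the fingers, y is the line along which they close (so a half turn about z gives the same grasp; the last joint's range is limited). The gripper opens to 85 mm and grips with 20 to 120 N. Pads are 22 mm wide; open, the fingers measure 114 mm over their backs; the gripper's body (76 mm by 85 mm) begins 54 mm behind the grasp point. The pads swing forward as they close: fully open they stand 13 mm farther back than shut.
Start: joints at [1.276, 0.615, -0.013, 1.423, 0.008, 1.103, -0.04], TCP at [0.172, -0.627, 0.253] pointing down, gripper open.
Joint ranges: [-3.12, 3.12], [-0.3, 2.06], [-1.34, 1.32], [0.26, 2.42], [-1.36, 4.5], [0.01, 1.98], [-2.84, 2.84]. Speed limits (rad/s): [2.79, 2.79, 3.14, 3.14, 3.14, 3.14, 3.14].

INTERFACE

Orientations are given as a unit quaternion [w, x, y, z].
In Python, from workcell import * gives the robot as it stands.
- The arm moves only by the shell command python3 -m jog 'ROWS' [FORCE]. ROWS is text: rows parted by semicolons, each of 7 numbers parted by spaces: the shift along the tool's x, y, z normalised to -1 to 1, where 1 is 0.5 m, then the turn, a rotation vector about the tool's x, y, z normalised to -1 to 1, where 1 is 360 degrees, then the opening, from 0 (shut) to 1 (fully open). A call has 1 to 20 rows; each row is the pose to reach, as a shift and turn from the pose commanded when the call began, along the tool's axes at that moment, turning the shorter way round; what a row does not reach only later rows make up. A row lasts 1/12 s, in which the tool goes at most 41.7 mm and 7.16 degrees, less where a joint would pass 70% of its speed; a pose out of reach is approached as far as the arm can. A call with a number of a shift or a turn outside -1 to 1 is refused whole. A call with a gripper value outside its range is refused whole. The fingers move at their own pace and stop on an object; FORCE is the grip in N (left out, the last holds). Time passes only in rows, so rows that repeat a pose let the fingers close. It gives the time, the measured TCP pose, the force, the opening and the grip force at its end, in the units of the state.
- observe(): the state, without advancing time (a new reading comes with each control period).
- get_image(name): name is "scene" or "side" or "wrist"; returns a dict with "pixels" (420x560x3 uint8, red, green, blue), "z_map" (420x560 float32, m along the optical axis (not along the pixel's ray), 0 where there is no reading), "fx", "fy", "cx", "cy" (pixels), "k1" (the pictures are not rectified: a ray, as slopes to the right and down, at radius r is drawn at 1 + k1 r^2 times it, then the intrinsics apply), "R" (3x3) and "t" (3): a world point X has camera coordinates R X + t. Camera axes: x right, y down, z forward; pixel columns grow to the right and rows downward; lengths in m; the calibration is good to about 2 mm. A picture is of the moment at which its call begins.
- finish_job(): hands the job in; it is judged then, once.
The state is a dict: "time": time; "q": joint angles; "joint_velocities": joint speeds; "effort": joint torques, N m; "tcp_pos": TCP position; "eef_rot": TCP orientation; "force": force on the tool from outside, world axes, zero at the start; "moment": the same for the moment, N m; "grip_width": finger opening in m; "gripper_force": force on a finger pad.
Only numpy, scipy, OpenCV 4.12 (cv2) and the standard library are available. Lean on these libraries where they do the work, as an engineer would, in place of code of your own. Each camera call takes 0.05 s, during which the arm holds its last target. There are 200 camera calls.

## Working session

There is one attempt and no reset: what is moved stays moved. The work goes in short steps, Python scripts to look and compute and a shell command to move; the robot and the scene stay as the last step left them, time stands still between calls to the robot, and variables do not carry over. Pictures are saved under pics/ and viewed, at most 13 in all, crops included, and the job is handed in when it is done.

```bash
ls; mkdir -p pics
python3 - <<'E'
from workcell import *
import cv2, numpy as np, pickle
s=observe(); print({k:np.round(v,3) for k,v in s.items()})
for n in ["scene","side","wrist"]:
    im=get_image(n); pickle.dump(im,open(f"pics/{n}0.pkl","wb"))
    cv2.imwrite(f"pics/{n}0.png",im["pixels"][:,:,::-1])
    print(n,{k:np.round(im[k],3) for k in im if k not in("pixels","z_map")},(im["z_map"]>0).mean(), "cam pos",-im["R"].T@im["t"])
E
```

```text
pics
{'time': np.float64(0.0), 'q': array([ 1.276,  0.616, -0.013,  1.425,  0.008,  1.103, -0.04 ]), 'joint_velocities': array([ 0.   , -0.   ,  0.   , -0.001,  0.   ,  0.002, -0.   ]), 'effort': array([-1.0000e-03, -4.6922e+01,  2.5900e-01, -1.7104e+01,  1.0000e-02,
        1.0000e-02, -0.0000e+00]), 'tcp_pos': array([ 0.172, -0.626,  0.252]), 'eef_rot': array([-0.001,  0.991,  0.134, -0.   ]), 'force': array([-0.157, -0.696,  0.068]), 'moment': array([0.031, 0.014, 0.043]), 'gripper_force': np.float64(0.0), 'grip_width': np.float64(0.085)}
scene {'fx': np.float64(464.919), 'fy': np.float64(464.919), 'cx': np.float64(277.698), 'cy': np.float64(210.074), 'k1': np.float64(-0.147), 'R': array([[ 0.705, -0.709, -0.018],
       [-0.504, -0.482, -0.716],
       [ 0.499,  0.514, -0.698]]), 't': array([-0.406,  0.361,  1.154])} 0.9958503401360544 cam pos [-0.10794237 -0.70731679  1.05582905]
side {'fx': np.float64(412.766), 'fy': np.float64(412.766), 'cx': np.float64(277.652), 'cy': np.float64(206.764), 'k1': np.float64(0.03), 'R': array([[-0.331, -0.943, -0.006],
       [-0.823,  0.292, -0.486],
       [ 0.461, -0.156, -0.874]]), 't': array([0.139, 0.497, 0.799])} 0.9960544217687075 cam pos [0.08727874 0.11099262 0.94123305]
wrist {'fx': np.float64(347.964), 'fy': np.float64(347.964), 'cx': np.float64(284.442), 'cy': np.float64(209.815), 'k1': np.float64(-0.059), 'R': array([[ 0.264, -0.965, -0.002],
       [-0.931, -0.255,  0.262],
       [-0.254, -0.067, -0.965]]), 't': array([-0.649, -0.035,  0.38 ])} 0.9962159863945578 cam pos [ 0.23530013 -0.60952523  0.37423715]
```

View pics/scene0.png

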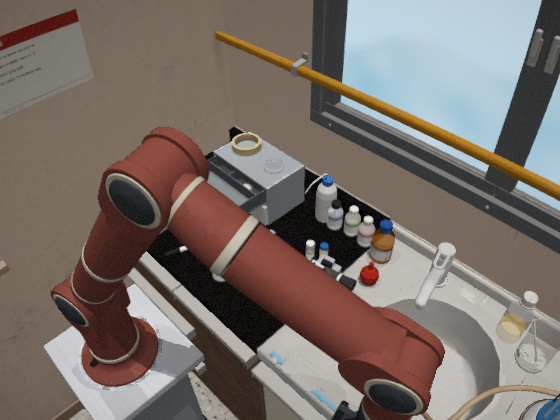

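View pics/side0.png

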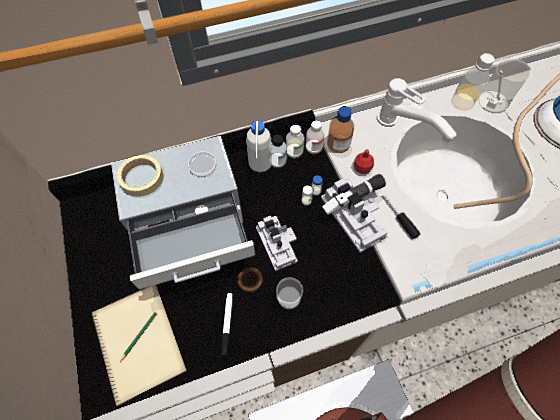

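The side view shows the whole scene:
- Empty smaller vise at about (277,240).
- Larger vise at (357,215), holding a dark tube with its eyepiece at (373,185) and prism at (332,200).
- Screwdriver at (403,218), vials at (307,195) and (317,185), bulb at (364,161).
- Open upper drawer, with its front running from (135,275) to (252,255) and the pull at (197,273).
- Dish and tape on top of the cabinet.

Things that could be mistaken for the target:
- **Vise:** the small one at (277,240) or the large one at (357,215). I choose the large one.
- **Tube:** the eyepiece and barrel at (373,185), or the black-handled screwdriver at (405,222) and the knife at (227,325). I choose the tube in the large vise.

Next is a close crop to check this.

```bash
cat > h.py <<'E'
import numpy as np, cv2, pickle
def K(im): return np.array([[im["fx"],0,im["cx"]],[0,im["fy"],im["cy"]],[0,0,1.]])
def rays(im,uv):
    uv=np.atleast_2d(np.asarray(uv,float)); d=(uv-[im["cx"],im["cy"]])/[im["fx"],im["fy"]]
    s=d.copy()
    for _ in range(15): s=d/(1+im["k1"]*(s**2).sum(1,keepdims=True))
    return np.c_[s,np.ones(len(s))]
def depthpt(im,uv):
    uv=np.atleast_2d(np.asarray(uv)); z=im["z_map"][np.round(uv[:,1]).astype(int),np.round(uv[:,0]).astype(int)]
    return (rays(im,uv)*z[:,None]-im["t"])@im["R"]
def plane(im,uv,h):
    c=-im["R"].T@im["t"]; d=rays(im,uv)@im["R"]
    return c+d*((h-c[2])/d[:,2:])
def cloud(im):
    v,u=np.mgrid[0:420,0:560]; return depthpt(im,np.c_[u.ravel(),v.ravel()]).reshape(420,560,3)
def tri(im1,uv1,im2,uv2):
    A=[];b=[]
    for im,uv in((im1,uv1),(im2,uv2)):
        d=(rays(im,uv)@im["R"])[0]; d/=np.linalg.norm(d); P=np.eye(3)-np.outer(d,d); A.append(P); b.append(P@(-im["R"].T@im["t"]))
    return np.linalg.solve(sum(A),sum(b))
def proj(im,X):
    c=np.atleast_2d(X)@im["R"].T+im["t"]; s=c[:,:2]/c[:,2:]
    return s*(1+im["k1"]*(s**2).sum(1,keepdims=True))*im["fx"]+[im["cx"],im["cy"]]
E
python3 - <<'E'
from h import *
im=pickle.load(open("pics/side0.pkl","rb"))
c=im["pixels"][150:270,295:435,::-1]; cv2.imwrite("pics/cropv.png",cv2.resize(c,None,fx=5,fy=5,interpolation=cv2.INTER_CUBIC))
P=cloud(im)
for n,uv in dict(eye=(373,185),vial=(307,190),vialb=(318,180),bulb=(364,155),screwh=(405,224),pull=(197,273),frontL=(135,276),frontR=(252,255),floor=(190,242),bench=(290,330),top=(190,190)).items(): print(n,P[uv[1],uv[0]].round(3))
E
```

```text
eye [ 0.525 -0.287  0.071]
vial [ 0.572 -0.131  0.062]
vialb [ 0.592 -0.169  0.059]
bulb [ 0.619 -0.308  0.067]
screwh [ 0.421 -0.335  0.021]
pull [0.426 0.175 0.123]
frontL [0.452 0.292 0.147]
frontR [0.438 0.053 0.095]
floor [0.51  0.174 0.102]
bench [ 0.277  0.021 -0.   ]
top [0.606 0.14  0.158]
```

View pics/cropv.png

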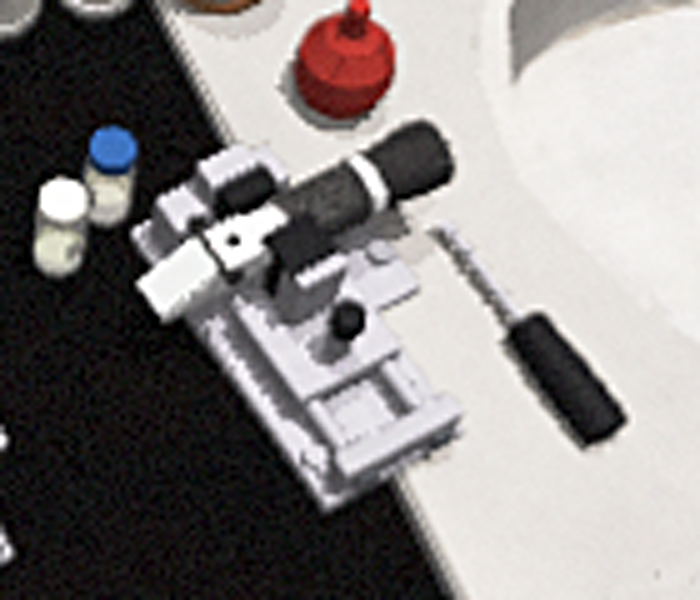

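The crop confirms it. The large vise holds the tube: white prism end at crop (170,285), eyepiece at (420,160), rubber barrel at (325,200). The round black jaw grip is at crop (347,320), which is side pixel (364,214). The jaw slides towards the lower right, i.e. towards the robot. Now I'll measure it.

Run:
```python
from h import *
im=pickle.load(open("pics/side0.pkl","rb")); P=cloud(im)
f=lambda x,y:(295+x/5,150+y/5)
px=im["pixels"].astype(int); 
for n,c in dict(prism_far=(180,245),prism=(195,280),hole=(233,240),wring=(368,180),barrel=(325,195),eyeR=(425,135),grip=(347,312),stem=(330,345),railpost=(380,255),fixedtop=(250,165),plateNear=(400,440)).items():
    u,v=f(*c); print(n,np.round((u,v),1),P[int(round(v)),int(round(u))].round(3),px[int(round(v)),int(round(u))])
# tube points
m=np.zeros((420,560),bool); m[165:215,318:390]=1
m&=(P[...,2]>0.068)&(P[...,2]<0.1)
Q=P[m]; 
# grip top
g=np.zeros((420,560),bool); g[207:220,358:370]=1; g&=(px.sum(2)<150)&(P[...,2]>.055)
G=P[g]; print("grip",G.mean(0),G.max(0),G.min(0),len(G), np.argwhere(g).mean(0)[::-1])
d=np.zeros((420,560),bool); d[168:205,350:388]=1; d&=(px.sum(2)<200)&(P[...,2]>.05)
D=P[d]; l=cv2.fitLine(D[:,:2].astype(np.float32),cv2.DIST_HUBER,0,.01,.01).ravel(); print("tube line",l, D[:,2].max()); 
s=(D[:,:2]-l[2:])@l[:2]; print(np.percentile(s,[0,5,95,100]))
n=np.array([-l[1],l[0]]); w=(D[:,:2]-l[2:])@n; print("across",np.percentile(w,[0,3,97,100]))
# drawer: front top band
for h,r,nm in((.148,.003,"fronttop"),(.123,.006,"pull")):
    b=np.zeros((420,560),bool); b[235:290,120:265]=1; b&=abs(P[...,2]-h)<r
    B=P[b]; l=cv2.fitLine(B[:,:2].astype(np.float32),cv2.DIST_HUBER,0,.01,.01).ravel(); s=(B[:,:2]-l[2:])@l[:2]; print(nm,l,s.min(),s.max(),len(B))
b=np.zeros((420,560),bool); b[140:225,105:250]=1; b&=abs(P[...,2]-.156)<.006; B=P[b]; print("top",cv2.minAreaRect(B[:,:2].astype(np.float32)),np.median(B[:,2]))
```

```text
prism_far [331. 199.] [ 0.524 -0.174  0.07 ] [250 251 251]
prism [334. 206.] [ 0.505 -0.175  0.066] [253 255 253]
hole [341.6 198. ] [ 0.515 -0.199  0.074] [17 14 16]
wring [368.6 186. ] [ 0.525 -0.276  0.072] [255 255 255]
barrel [360. 189.] [ 0.523 -0.251  0.076] [75 74 76]
eyeR [380. 177.] [ 0.538 -0.312  0.076] [57 54 54]
grip [364.4 212.4] [ 0.461 -0.232  0.077] [36 33 35]
stem [361. 219.] [ 0.456 -0.226  0.053] [85 83 90]
railpost [371. 201.] [ 0.51  -0.286  0.018] [203 199 207]
fixedtop [345. 183.] [ 0.552 -0.223  0.075] [171 171 179]
plateNear [375. 238.] [ 0.404 -0.241  0.039] [225 222 229]
grip [ 0.45757743 -0.2312547   0.07342472] [ 0.46384602 -0.22439504  0.07968488] [ 0.45243595 -0.23914745  0.05995635] 37 [364.13513514 214.        ]
tube line [ 0.35156778 -0.9361624   0.5121561  -0.25471905] 0.9412330531158059
[-0.49173872 -0.04251305  0.06283962  0.06793351]
across [-0.2691818  -0.0122345   0.02103048  0.02711313]
fronttop [0.02931254 0.9995703  0.4467155  0.17425507] -0.12713208717141314 0.12854036352246878 743
pull [0.02017023 0.99979657 0.4403406  0.18694665] -0.13828618573367654 0.11689367942200822 568
top ((0.6599380373954773, 0.16860368847846985), (0.2606011629104614, 0.1610628217458725), 88.15968322753906) 0.1573849320719904
```

```bash
python3 -m jog '0.8 -0.58 -0.06 0 0 0.019 1;0.8 -0.58 -0.06 0 0 0.019 1;0.8 -0.58 -0.06 0 0 0.019 1;0.8 -0.58 -0.06 0 0 0.019 1;0.8 -0.58 -0.06 0 0 0.019 1;0.8 -0.58 -0.06 0 0 0.019 1;0.8 -0.58 -0.06 0 0 0.019 1;0.8 -0.58 -0.06 0 0 0.019 1;0.8 -0.58 -0.06 0 0 0.019 1;0.8 -0.58 -0.06 0 0 0.019 1;0.8 -0.58 -0.06 0 0 0.019 1;0.8 -0.58 -0.06 0 0 0.019 1;0.8 -0.58 -0.06 0 0 0.019 1;0.8 -0.58 -0.06 0 0 0.019 1;0.8 -0.58 -0.06 0 0 0.019 1;0.8 -0.58 -0.06 0 0 0.019 1'
python3 - <<'E'
from workcell import *
from h import *
s=observe(); print(s["tcp_pos"],s["eef_rot"],s["q"].round(2) if hasattr(s["q"],'round') else s["q"])
im=get_image("wrist"); pickle.dump(im,open("pics/wrist1.pkl","wb")); cv2.imwrite("pics/wrist1.png",im["pixels"][:,:,::-1]); print(-im["R"].T@im["t"])
print(proj(im,[[.4576,-.2312,.0734],[.525,-.276,.072],[.515,-.199,.074]]))
E
```

```text
time: 1.48
tcp_pos: [0.4797, -0.243, 0.283]
eef_rot: [0.0, 0.997, 0.073, -0.001]
force: [0.6, -0.0, -0.0]
grip_width: 0.0855
gripper_force: 0.0
[ 0.47971987 -0.24300973  0.28302573] [ 3.15525411e-04  9.97363446e-01  7.25641370e-02 -7.09043427e-04] [ 0.46  0.41 -0.05  1.71  0.02  1.03 -1.02]
[ 0.54492909 -0.23386305  0.40494547]
[[268.67197171 205.34333096]
 [325.15986812 143.26980735]
 [242.75524707 142.18554757]]
```

View pics/wrist1.png

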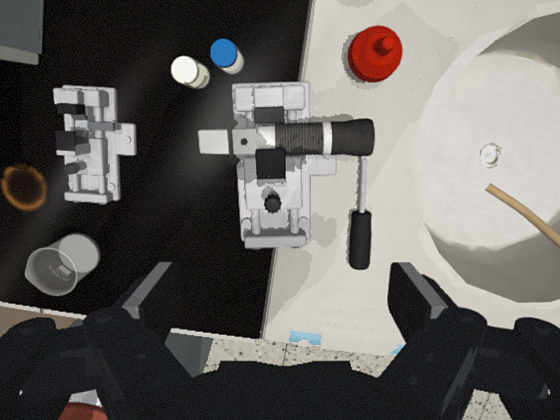

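The wrist view from above shows the larger vise with the tube running from (199,142) to (374,137). The white ring is at (327,138), the barrel spans 275–322, the jaw grip is at (272,203) and the screwdriver is at (361,215). Everything agrees with the side-view estimates. I'll now measure across both views.

Run:
```python
from h import *
S=pickle.load(open("pics/side0.pkl","rb")); W=pickle.load(open("pics/wrist1.pkl","rb"))
def cen(im,box,f):
    x0,y0,x1,y1=box; p=im["pixels"][y0:y1,x0:x1].astype(int); m=f(p).astype(np.uint8)
    n,l,st,c=cv2.connectedComponentsWithStats(m); i=1+np.argmax(st[1:,4]); return c[i]+[x0,y0],st[i],(l==i),p
dark=lambda p:p.sum(2)<200
white=lambda p:p.min(2)>225
cw,sw,_,_=cen(W,(260,190,285,215),dark); cs,ss,_,_=cen(S,(357,206,371,222),lambda p:p.sum(2)<150)
print("grip",cw,sw,cs,ss,"tri",tri(W,cw,S,cs),"plane76",plane(W,cw,.076),"depth",depthpt(W,cw))
rw,sw,_,_=cen(W,(320,115,334,162),white); rs,ss,_,_=cen(S,(362,175,376,197),white)
print("ring",rw,sw,rs,ss,tri(W,rw,S,rs),plane(W,rw,.075),depthpt(W,rw))
hw,sw,_,_=cen(W,(237,134,251,150),dark); hs,ss,_,_=cen(S,(338,194,345,201),dark)
print("hole",hw,sw,hs,ss,tri(W,hw,S,hs),plane(W,hw,.075))
P=cloud(W)
Q=P[100:175,190:385].reshape(-1,3); Q=Q[(Q[:,2]>.062)]
# eyepiece + barrel points left of ring and prism box via depth: edges on image columns
px=W["pixels"].astype(int)
for c in (205,215,222,285,290,300,310,316,340,350,360,368):
    z=P[95:180,c,2]; r=np.where(z>.05)[0]+95; 
    # group containing row 140
    a=b=139
    while P[a-1,c,2]>.045: a-=1
    while P[b+1,c,2]>.045: b+=1
    A=plane(W,[(c,a-.5),(c,b+.5)],.058); zz=P[a:b+1,c]; 
    print(c,a,b,"mid",A.mean(0).round(4),"width",np.linalg.norm(A[0]-A[1]).round(4),"top",zz[:,2].max().round(4))
r=139
for c0,st in ((360,1),(215,-1)):
    c=c0
    while P[r,c+st,2]>.045: c+=st
    print("end",c,plane(W,(c+.5*st,r),.058).round(4))
```

```text
grip [272.1793722  202.96412556] [  4   4  17  19 223] [364.13513514 214.        ] [ 4  5  7  7 37] tri [ 0.45950389 -0.23379991  0.0683311 ] plane76 [[ 0.46115042 -0.23428898  0.076     ]] depth [[ 0.46173104 -0.23428603  0.07827971]]
ring [327.39655172 137.81034483] [ 5 17  6 12 58] [367.475 181.95 ] [ 0  0 11 15 40] [ 0.53146306 -0.27462696  0.08271657] [[ 0.53045612 -0.27682424  0.075     ]] [[ 0.53050487 -0.27667952  0.07611143]]
hole [243.80952381 141.14285714] [ 5  5  5  5 21] [341.33333333 197.66666667] [3 3 2 2 3] [ 0.51655356 -0.19913188  0.07325602] [[ 0.51618791 -0.199972    0.075     ]]
205 130 153 mid [ 0.5089 -0.1603  0.058 ] width 0.0234 top 0.0618
215 129 153 mid [ 0.5108 -0.1701  0.058 ] width 0.0244 top 0.0683
222 129 154 mid [ 0.5112 -0.177   0.058 ] width 0.0253 top 0.0734
285 124 184 mid [ 0.5074 -0.2402  0.058 ] width 0.0603 top 0.4049
290 124 154 mid [ 0.5231 -0.2429  0.058 ] width 0.03 top 0.0758
300 123 155 mid [ 0.5245 -0.2526  0.058 ] width 0.032 top 0.4049
310 122 154 mid [ 0.5269 -0.2622  0.058 ] width 0.0319 top 0.0754
316 122 154 mid [ 0.5277 -0.268   0.058 ] width 0.032 top 0.0755
340 122 153 mid [ 0.5317 -0.2913  0.058 ] width 0.031 top 0.0761
350 120 155 mid [ 0.5331 -0.3011  0.058 ] width 0.0349 top 0.0769
360 119 156 mid [ 0.5345 -0.3108  0.058 ] width 0.0369 top 0.0782
368 118 156 mid [ 0.5362 -0.3186  0.058 ] width 0.0379 top 0.0791
end 374 [[ 0.5355 -0.3253  0.058 ]]
end 199 [[ 0.5105 -0.1537  0.058 ]]
```

```bash
python3 -m jog '-0.035 -0.023 0.1 0 0 -0.003 0.5;-0.035 -0.023 0.2 0 0 -0.003 0.5;-0.035 -0.023 0.25 0 0 -0.003 0.5;-0.035 -0.023 0.3 0 0 -0.003 0.5;-0.035 -0.023 0.34 0 0 -0.003 0.5;-0.035 -0.023 0.38 0 0 -0.003 0.5;-0.035 -0.023 0.42 0 0 -0.003 0.5;-0.035 -0.023 0.424 0 0 -0.003 0.5;-0.035 -0.023 0.424 0 0 -0.003 0.5;-0.035 -0.023 0.424 0 0 -0.003 0.5' 40
python3 - <<'E'
from workcell import *
from h import *
im=get_image("wrist"); pickle.dump(im,open("pics/wrist2.pkl","wb")); cv2.imwrite("pics/wrist2.png",im["pixels"][:,:,::-1])
s=observe();print(s["tcp_pos"],s["eef_rot"],s["force"])
E
```

```text
time: 2.37
tcp_pos: [0.4621, -0.2336, 0.0721]
eef_rot: [0.0, 0.997, 0.083, 0.0]
force: [-0.2, -0.9, 0.5]
grip_width: 0.0424
gripper_force: 0.0
[ 0.46253388 -0.23347562  0.07248419] [6.60082111e-04 9.96554121e-01 8.29365315e-02 9.89846559e-04] [0.37238006 0.02832696 0.59161746]
```

View pics/wrist2.png

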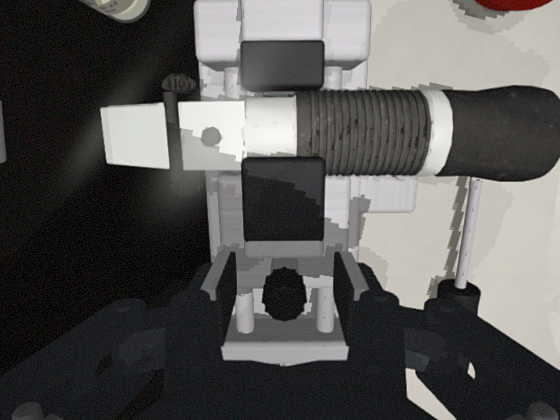

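The black grip at (285,290) sits centred between the pads, at (228,275) and (350,275). I'll close on it and pull back.

```bash
python3 -m jog '0 0 0 0 0 0 0.1;0 0 0 0 0 0 0.1;0 0 0 0 0 0 0.1;0 0 0 0 0 0 0.1;0 0 0 0 0 0 0.1;-0.01 0 0 0 0 0 0.1;-0.02 0 0 0 0 0 0.1;-0.03 0 0 0 0 0 0.1;-0.04 0 0 0 0 0 0.1;-0.05 0 0 0 0 0 0.1;-0.06 0 0 0 0 0 0.1;-0.068 0 0 0 0 0 0.1;-0.074 0 0 0 0 0 0.1;-0.074 0 0 0 0 0 0.1;-0.074 0 0 0 0 0 0.1;-0.074 0 0 0 0 0 0.1' 40
python3 - <<'E'
from workcell import *
from h import *
im=get_image("wrist"); pickle.dump(im,open("pics/wrist3.pkl","wb")); cv2.imwrite("pics/wrist3.png",im["pixels"][:,:,::-1])
s=observe();print(s["tcp_pos"],s["eef_rot"],s["force"])
E
```

```text
time: 3.75
tcp_pos: [0.4271, -0.2395, 0.0725]
eef_rot: [0.001, 0.996, 0.084, 0.002]
force: [2.6, -0.4, 8.6]
grip_width: 0.0146
gripper_force: 39.7
[ 0.42710826 -0.23948578  0.07251666] [0.00116869 0.99650031 0.08355263 0.00217298] [ 2.46532008 -0.37022899  8.79828649]
```

View pics/wrist3.png

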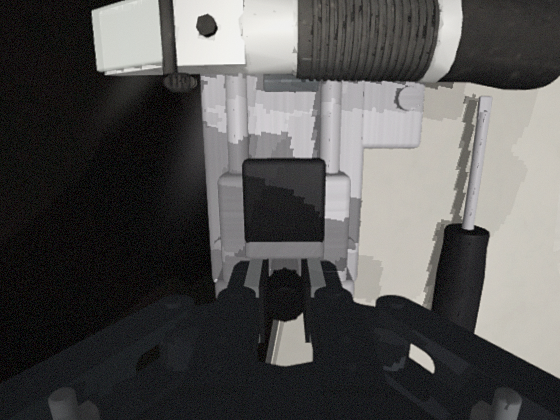

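The jaw has moved back about 36 mm and the tube still lies in the vise at the top of the view. I'll release the grip, rise, and turn over the barrel.

```bash
python3 -m jog '0 0 0 0 0 0 0.5;0 0 0 0 0 0 0.5;0 0 0 0 0 0 0.5;0 0 -0.08 0 0 0 0.5;0 0 -0.16 0 0 0 0.5;0.05 0.02 -0.24 0 0 -0.02 0.7;0.1 0.05 -0.26 0 0 -0.04 1;0.15 0.07 -0.26 0 0 -0.06 1;0.188 0.084 -0.26 0 0 -0.08 1;0.188 0.084 -0.26 0 0 -0.1 1;0.188 0.084 -0.26 0 0 -0.12 1;0.188 0.084 -0.26 0 0 -0.14 1;0.188 0.084 -0.26 0 0 -0.16 1;0.188 0.084 -0.26 0 0 -0.18 1;0.188 0.084 -0.26 0 0 -0.2 1;0.188 0.084 -0.26 0 0 -0.22 1;0.188 0.084 -0.26 0 0 -0.24 1;0.188 0.084 -0.26 0 0 -0.25 1;0.188 0.084 -0.26 0 0 -0.25 1;0.188 0.084 -0.26 0 0 -0.25 1' 40
python3 - <<'E'
from workcell import *
from h import *
im=get_image("wrist"); pickle.dump(im,open("pics/wrist4.pkl","wb")); cv2.imwrite("pics/wrist4.png",im["pixels"][:,:,::-1])
s=observe();print(s["tcp_pos"],s["eef_rot"],s["force"])
print(proj(im,[[.5267,-.2652,.0735],[.4271,-.2395,.076]]))
E
```

```text
time: 5.47
tcp_pos: [0.5239, -0.2644, 0.2003]
eef_rot: [-0.001, 0.646, 0.763, -0.001]
force: [-0.3, 0.3, -0.3]
grip_width: 0.0853
gripper_force: 0.0
[ 0.52427454 -0.26439625  0.20059995] [-1.04043587e-03  6.46316250e-01  7.63068831e-01 -4.26702944e-04] [ 0.30485408  0.77414667 -0.44122791]
[[289.27888009 209.11398147]
 [157.02787001 153.30878644]]
```

View pics/wrist4.png

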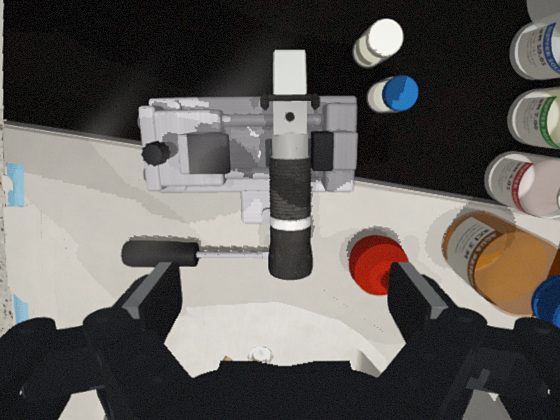

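This view shows the barrel at (271–311, 157–218), the ring at (291,225), and the jaw back at (155,153). The bulb at (378,265) is near the right finger but low, so I'll use a smaller opening. First I'll refine the target.

Run:
```python
from workcell import *
from h import *
from scipy.spatial.transform import Rotation as Ro
W=pickle.load(open("pics/wrist4.pkl","rb")); P=cloud(W); s=observe()
mids=[]
for r in (165,175,185,195,205,212,245,255,265):
    a=b=291
    while P[r,a-1,2]>.045: a-=1
    while P[r,b+1,2]>.045: b+=1
    A=plane(W,[(a-.5,r),(b+.5,r)],.058); mids.append(A.mean(0)); print(r,a,b,A.mean(0).round(4),np.linalg.norm(A[0]-A[1]).round(4),P[r,a:b,2].max().round(4))
px=W["pixels"].astype(int); m=np.zeros((420,560),bool); m[214:240,268:314]=1; m&=(px.min(2)>225)&(P[...,2]>.055)
rc=np.argwhere(m).mean(0)[::-1]; R=plane(W,rc,.0755)[0]; print("ring",rc,R, depthpt(W,rc))
mids=np.array(mids)[:,:2]; d,*_=np.linalg.svd(mids-mids.mean(0))[2]; d*=np.sign(d[1]); print("dir deg",np.degrees(np.arctan2(d[1],d[0])))
g=mids.mean(0)+d*((R[:2]-mids.mean(0))@d+.015); print("grasp",g)
q=s["eef_rot"]; T=Ro.from_quat([q[1],q[2],q[3],q[0]]).as_matrix(); print("tool x deg",np.degrees(np.arctan2(T[1,0],T[0,0])))
S=pickle.load(open("pics/side0.pkl","rb")); print("ring tri ref: side px of ring pt",proj(S,R))
tgt=np.r_[g,.065]; print("shift norm",(T.T@(tgt-s["tcp_pos"]))/.5)
```

```text
165 266 356 [ 0.5381 -0.2322  0.058 ] 0.0694 0.0755
175 269 310 [ 0.5232 -0.2425  0.058 ] 0.0322 0.0752
185 269 310 [ 0.5245 -0.2502  0.058 ] 0.0325 0.0765
195 270 310 [ 0.5262 -0.258   0.058 ] 0.0319 0.076
205 270 310 [ 0.5275 -0.2659  0.058 ] 0.0322 0.0757
212 270 310 [ 0.5285 -0.2715  0.058 ] 0.0323 0.0757
245 270 310 [ 0.5331 -0.2988  0.058 ] 0.0332 0.0764
255 268 312 [ 0.5346 -0.3074  0.058 ] 0.0368 0.0771
265 268 312 [ 0.5361 -0.3162  0.058 ] 0.0371 0.0783
ring [289.49180328 225.15300546] [ 0.52880845 -0.27682853  0.0755    ] [[ 0.52879529 -0.27676397  0.07570731]]
dir deg 94.84255434385975
grasp [ 0.52938618 -0.26172585]
tool x deg 99.47100889517888
ring tri ref: side px of ring pt [[368.77486562 184.1678318 ]]
shift norm [0.00330475 0.01150406 0.27118105]
```

```bash
python3 -m jog '0 0.0055 0.06 0 0 0 0.65;0 0.0055 0.12 0 0 0 0.65;0 0.0055 0.17 0 0 0 0.65;0 0.0055 0.21 0 0 0 0.65;0 0.0055 0.24 0 0 0 0.65;0 0.0055 0.26 0 0 0 0.65;0 0.0055 0.271 0 0 0 0.65;0 0.0055 0.271 0 0 0 0.65;0 0.0055 0.271 0 0 0 0.2;0 0.0055 0.271 0 0 0 0.2;0 0.0055 0.271 0 0 0 0.2;0 0.0055 0.271 0 0 0 0.2;0 0.0055 0.271 0 0 0 0.2;0 0.0055 0.271 0 0 0 0.2' 60
```

```text
time: 6.68
tcp_pos: [0.5285, -0.2643, 0.0672]
eef_rot: [0.001, 0.646, 0.764, 0.0]
force: [-0.8, -0.5, 6.2]
grip_width: 0.0293
gripper_force: 59.2
```

```bash
python3 -m jog '0 0 -0.01 0 0 0 0.2;0 0 -0.03 0 0 0 0.2;0 0 -0.06 0 0 0 0.2;0 0 -0.1 0 0 0 0.2;0 0 -0.15 0 0 0 0.2;0 0 -0.2 0 0 0 0.2;0 0 -0.25 0 0 0 0.2;0 0 -0.3 0 0 0 0.2;0 0 -0.35 0 0 0 0.2;0 0 -0.39 0 0 0 0.2;0 0 -0.4 0 0 0 0.2;0 0 -0.4 0 0 0 0.2' 60
python3 - <<'E'
from workcell import *
from h import *
im=get_image("wrist"); pickle.dump(im,open("pics/wrist5.pkl","wb")); 
s=get_image("side"); pickle.dump(s,open("pics/side5.pkl","wb"))
cv2.imwrite("pics/w5.png",np.hstack([im["pixels"][:,:,::-1],s["pixels"][:,:,::-1]])[:, :]) 
cv2.imwrite("pics/w5s.png",cv2.resize(cv2.imread("pics/w5.png"),(800,300)))
o=observe();print(o["tcp_pos"],o["eef_rot"],o["force"],o["gripper_force"],o["grip_width"],o["moment"])
E
```

```text
time: 7.68
tcp_pos: [0.5286, -0.2639, 0.2676]
eef_rot: [0.002, 0.645, 0.764, 0.001]
force: [-1.3, -0.6, -1.0]
grip_width: 0.0292
gripper_force: 59.4
[ 0.52694773 -0.26379649  0.26461177] [-1.15450352e-03  6.45552170e-01  7.63715162e-01 -4.61593136e-04] [ 0.35943345  0.62595364 -1.65972606] 59.36490833759308 0.02912552512058 [-0.01645202  0.03732     0.0281206 ]
```

View pics/w5s.png

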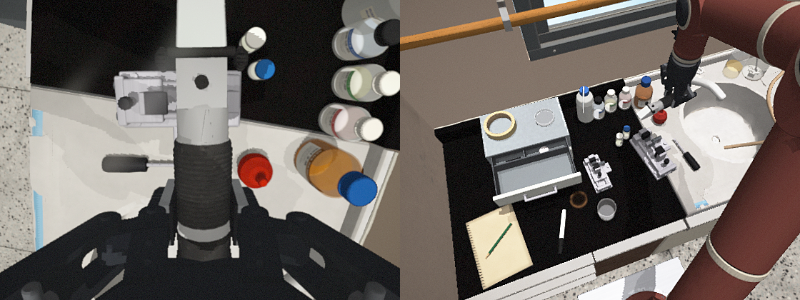

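The refractometer is held level and free of the vise: in the left half the tube is at (203,150) with the jaw still back at (125,100). The side view shows the drawer unobstructed. Next I carry it across, turning 11° on the way.

```bash
python3 -m jog '0.01 0.001 0 0 0 0 0.2;0.04 0.004 0 0 0 0.002 0.2;0.09 0.01 0 0 0 0.004 0.2;0.15 0.016 0 0 0 0.007 0.2;0.21 0.022 0 0 0 0.01 0.2;0.27 0.028 0 0 0 0.013 0.2;0.33 0.034 0 0 0 0.016 0.2;0.39 0.04 0 0 0 0.019 0.2;0.45 0.046 0 0 0 0.022 0.2;0.51 0.052 0 0 0 0.025 0.2;0.57 0.058 0 0 0 0.028 0.2;0.63 0.064 0 0 0 0.031 0.2;0.69 0.07 0 0 0 0.031 0.2;0.74 0.075 0 0 0 0.031 0.2;0.78 0.079 0 0 0 0.031 0.2;0.81 0.082 0 0 0 0.031 0.2;0.82 0.082 0 0 0 0.031 0.2;0.82 0.082 0 0 0 0.031 0.2' 60
python3 - <<'E'
from workcell import *
from h import *
im=get_image("wrist"); pickle.dump(im,open("pics/wrist6.pkl","wb")); cv2.imwrite("pics/wrist6.png",im["pixels"][:,:,::-1])
o=observe();print(o["tcp_pos"],o["eef_rot"],o["force"],o["gripper_force"],o["grip_width"])
xc=np.array([.9995,-.031,0]); yc=np.array([.031,.9995,0]); C=np.array([.5017,.1726,.099])
print(proj(im,[C-.049*xc-.115*yc+[0,0,.049],C-.049*xc+.115*yc+[0,0,.049],C+.049*xc+.115*yc+[0,0,.04],C+.049*xc-.115*yc+[0,0,.04]]).round(1))
E
```

```text
time: 9.28
tcp_pos: [0.4988, 0.1487, 0.2648]
eef_rot: [-0.001, 0.715, 0.699, -0.001]
force: [-0.5, -0.2, -1.3]
grip_width: 0.0292
gripper_force: 59.4
[0.49936281 0.14687725 0.26487105] [-3.69642068e-04  7.16380081e-01  6.97709149e-01 -1.17740030e-03] [ 0.36742118  0.18826043 -1.63125774] 59.38826322555542 0.02908884060393595
[[225.3 322. ]
 [212.1  -4.6]
 [366.    1. ]
 [347.9 316.5]]
```

View pics/wrist6.png

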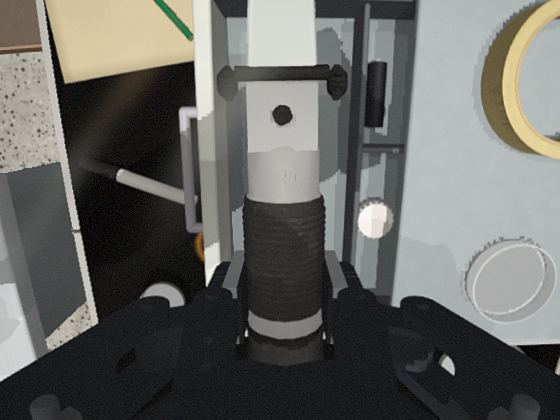

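Seen from above the drawer: the front's inner edge is at column 216, the divider at 352–365 and the pull at (187,170), with the tube between them. All match the prediction. I'll check the exact position and floor height numerically.

Run:
```python
from workcell import *
from h import *
W=pickle.load(open("pics/wrist6.pkl","rb")); S=pickle.load(open("pics/side5.pkl","rb"))
xc=np.array([.9995,-.031,0]); yc=np.array([.031,.9995,0]); C=np.array([.5017,.1726,.099])
for nm,im in(("wrist",W),("side",S)):
    P=cloud(im).reshape(-1,3); L=np.c_[(P-C)@xc,(P-C)@yc,P[:,2]]
    L=L[(abs(L[:,1])<.14)&(abs(L[:,0])<.12)]
    ft=L[(abs(L[:,2]-.148)<.004)&(L[:,0]<-.03)&(abs(L[:,1])<.12)]; dv=L[(abs(L[:,2]-.139)<.004)&(abs(L[:,0]-.05)<.02)&(abs(L[:,1])<.1)]; fl=L[(abs(L[:,0])<.045)&(abs(L[:,1])<.11)&(L[:,2]<.115)]
    print(nm,"front x",np.percentile(ft[:,0],[2,50,98]).round(4),"z",np.median(ft[:,2]).round(4),"divider x",np.percentile(dv[:,0],[2,50,98]).round(4) if len(dv) else 0,"floor z",np.percentile(fl[:,2],[10,50,90]).round(4),len(fl))
    e=[np.percentile(ft[(ft[:,1]>a)&(ft[:,1]<a+.03),0],[2,98]).round(4) if ((ft[:,1]>a)&(ft[:,1]<a+.03)).sum()>5 else None for a in(-.1,-.05,0,.05,.085)]; print(e)
    sw=L[(abs(L[:,2]-.145)<.004)&(abs(L[:,0])<.03)&(abs(L[:,1])>.1)]; print("side walls y",[np.percentile(sw[s*sw[:,1]>0,1],[2,50,98]).round(4) for s in(-1,1) if (s*sw[:,1]>0).sum()>3])
    pl=L[(abs(L[:,2]-.121)<.006)&(L[:,0]<-.066)]; print("pull x",np.percentile(pl[:,0],[2,50,98]).round(4),"y",np.percentile(pl[:,1],[2,98]).round(4))
E=None
uvW=(216,150)
# 2-view height of pull ends corner: wrist (187,112) top end
for uw,us in(((187,110),(0,0)),):
    X=plane(W,uw,.119)[0]; print("pull end",X,"in side at",proj(S,X))
# held tube: lowest height & tilt via wrist depth along tube top
P=cloud(W); print([P[r,284].round(4) for r in(5,40,130,180,220,290)])
```

```text
wrist front x [-0.0621 -0.0559 -0.0504] z 0.1492 divider x [0.0472 0.0491 0.0656] floor z [0.0995 0.1004 0.1013] 7357
[array([-0.0626, -0.057 ]), array([-0.0623, -0.0506]), array([-0.0622, -0.0506]), array([-0.062 , -0.0501]), array([-0.0618, -0.0503])]
side walls y [array([0.114 , 0.1144, 0.1145])]
pull x [-0.0819 -0.0771 -0.0696] y [-0.0465  0.0477]
side front x [-0.0615 -0.0555 -0.0428] z 0.1487 divider x [0.0486 0.0506 0.0619] floor z [0.0013 0.0999 0.1021] 3588
[array([-0.0606, -0.0492]), array([-0.0613, -0.0493]), array([-0.0607, -0.0482]), array([-0.0604, -0.049 ]), array([-0.0622, -0.0433])]
side walls y [array([-0.1171, -0.1158, -0.1142]), array([0.1142, 0.1158, 0.1173])]
pull x [-0.0803 -0.0768 -0.0672] y [-0.047  0.047]
pull end [0.42677229 0.22060376 0.119     ] in side at [[175.89298677 280.34497438]]
[array([0.5007, 0.2507, 0.2583]), array([0.5004, 0.2379, 0.2667]), array([0.4997, 0.2097, 0.2697]), array([0.4993, 0.1929, 0.269 ]), array([0.499 , 0.1798, 0.2731]), array([0.4983, 0.1528, 0.2722])]
```

Compartment frame confirmed to about 1 mm in both views: front inner face −49 to −50 mm, floor z ≈ 0.100, front top 0.149, pull centred. Now I lower it.

```bash
python3 -m jog '0 0.004 0.02 0 0 0 0.2;0 0.004 0.06 0 0 0 0.2;0 0.004 0.1 0 0 0 0.2;0 0.004 0.14 0 0 0 0.2;0 0.004 0.18 0 0 0 0.2;0 0.004 0.21 0 0 0 0.2;0 0.004 0.235 0 0 0 0.2;0 0.004 0.25 0 0 0 0.2;0 0.004 0.26 0 0 0 0.2;0 0.004 0.267 0 0 0 0.2;0 0.004 0.27 0 0 0 0.2;0 0.004 0.27 0 0 0 0.2;0 0.004 0.27 0 0 0 0.2' 60
```

```text
time: 10.42
tcp_pos: [0.5025, 0.1472, 0.1314]
eef_rot: [0.0, 0.717, 0.697, 0.001]
force: [-0.5, -0.2, -1.8]
grip_width: 0.0291
gripper_force: 59.4
```

```bash
python3 -m jog '0 0 0.003 0 0 0 0.2;0 0 0.005 0 0 0 0.2;0 0 0.006 0 0 0 0.2;0 0 0.006 0 0 0 0.2' 60
```

```text
time: 10.75
tcp_pos: [0.502, 0.1471, 0.1279]
eef_rot: [0.0, 0.717, 0.697, 0.0]
force: [-0.1, 0.3, -0.9]
grip_width: 0.0291
gripper_force: 59.4
```

```bash
python3 -m jog '0 0 0.002 0 0 0 0.2;0 0 0.002 0 0 0 0.2;0 0 0.002 0 0 0 0.2' 60
```

```text
time: 11.0
tcp_pos: [0.5022, 0.1472, 0.127]
eef_rot: [0.0, 0.717, 0.697, 0.0]
force: [0.7, 0.2, -0.8]
grip_width: 0.0293
gripper_force: 59.5
```

```bash
python3 -m jog '0 0 0.002 0 0 0 0.2;0 0 0.003 0 0 0 0.2;0 0 0.003 0 0 0 0.2' 60
```

```text
time: 11.25
tcp_pos: [0.5025, 0.1471, 0.1266]
eef_rot: [0.001, 0.717, 0.697, 0.0]
force: [-1.7, -1.8, 7.2]
grip_width: 0.029
gripper_force: 60.4
```

On the floor now (7 N). I release slowly, wait, then rise straight up.

```bash
python3 -m jog '0 0 0 0 0 0 0.37;0 0 0 0 0 0 0.42;0 0 0 0 0 0 0.48;0 0 0 0 0 0 0.54;0 0 0 0 0 0 0.54;0 0 0 0 0 0 0.54;0 0 0 0 0 0 0.54;0 0 -0.03 0 0 0 0.54;0 0 -0.08 0 0 0 0.54;0 0 -0.14 0 0 0 0.54;0 0 -0.2 0 0 0 0.54;0 0 -0.26 0 0 0 0.54;0 0 -0.26 0 0 0 0.54' 30
python3 - <<'E'
from workcell import *
from h import *
im=get_image("wrist"); pickle.dump(im,open("pics/wrist7.pkl","wb")); cv2.imwrite("pics/wrist7.png",im["pixels"][:,:,::-1])
o=observe();print(o["tcp_pos"],o["eef_rot"],o["force"],o["gripper_force"],o["q"].round(2))
P=cloud(im); print([P[r,284].round(4) for r in(40,80,130,160,190,240)])
E
```

```text
time: 12.33
tcp_pos: [0.505, 0.149, 0.2612]
eef_rot: [0.003, 0.717, 0.697, 0.006]
force: [0.3, -0.2, -0.3]
grip_width: 0.046
gripper_force: 0.0
[0.50370167 0.14817038 0.25854041] [0.00167387 0.71676187 0.69730745 0.00345619] [0.510086   0.32677316 0.22232929] 0.0 [ 0.04  0.46 -0.54  1.77  0.28  0.98 -0.64]
[array([0.5094, 0.2711, 0.1003]), array([0.5082, 0.2393, 0.1289]), array([0.5072, 0.2052, 0.1295]), array([0.5066, 0.1841, 0.1318]), array([0.5059, 0.1627, 0.1355]), array([0.5048, 0.1239, 0.1347])]
```

View pics/wrist7.png

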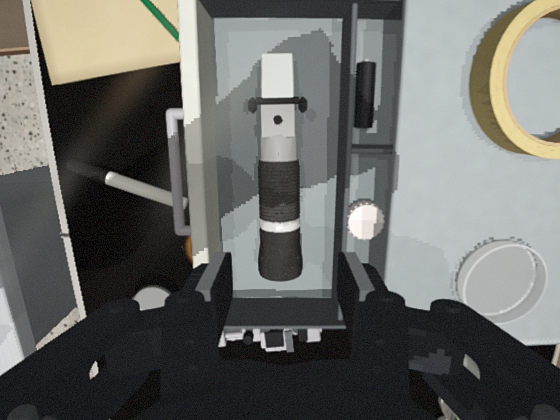

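The refractometer lies flat and lengthwise, free in the compartment: prism at (278,75), eyepiece at (280,265). The pull is at (178,170). I close the fingers, go out in front of the pull at height, and check before going down.

```bash
python3 -m jog '0.01 -0.03 0 0 0 0 0;0.02 -0.08 0 0 0 0 0;0.03 -0.13 0 0 0 0 0;0.05 -0.18 0 0 0 0 0;0.05 -0.2136 0 0 0 0 0;0.05 -0.2136 0 0 0 0 0;0.05 -0.2136 0 0 0 0 0;0.05 -0.2136 0 0 0 0 0;0.05 -0.2136 0 0 0 0 0;0.05 -0.2136 0 0 0 0 0' 30; python3 -c "
from workcell import *
o=observe();print(o['tcp_pos'],o['eef_rot'],o['q'])"
```

```text
time: 13.22
tcp_pos: [0.3969, 0.1747, 0.255]
eef_rot: [-0.0, 0.717, 0.697, 0.0]
force: [-0.4, 0.1, -0.4]
grip_width: 0.0003
gripper_force: 0.0
[0.39693456 0.17468422 0.25504321] [-1.70705826e-04  7.17292315e-01  6.96772346e-01  5.29885680e-05] [-0.01979264  0.32653688 -0.58377487  1.99571885  0.23028789  0.88359313
 -0.75553398]
```

```bash
python3 -m jog '0 0 0.05 0 0 0 0;0 0 0.1 0 0 0 0;0 0 0.15 0 0 0 0;0 0 0.2 0 0 0 0;0 0 0.235 0 0 0 0;0 0 0.248 0 0 0 0;0 0 0.248 0 0 0 0;0 0 0.248 0 0 0 0'; python3 -c "
from workcell import *
o=observe();print(o['tcp_pos'],o['eef_rot'],o['q'])"
```

```text
time: 13.88
tcp_pos: [0.3966, 0.1753, 0.1316]
eef_rot: [-0.0, 0.717, 0.697, 0.0]
force: [1.1, -0.5, -0.1]
grip_width: -0.0001
gripper_force: 0.0
[0.39656386 0.17529414 0.13157306] [-3.65286335e-05  7.16848762e-01  6.97228637e-01  2.79533625e-04] [-0.14543867  0.51813866 -0.45496581  2.15257704  0.42463829  0.55599341
 -0.9416013 ]
```

```bash
python3 -m jog '0 0.006 0 0 0 0 0;0 0.012 0 0 0 0 0;0 0.018 0 0 0 0 0;0 0.024 0 0 0 0 0;0 0.032 0 0 0 0 0;0 0.042 0 0 0 0 0;0 0.054 0 0 0 0 0;0 0.068 0 0 0 0 0;0 0.084 0 0 0 0 0;0 0.1 0 0 0 0 0;0 0.116 0 0 0 0 0;0 0.132 0 0 0 0 0;0 0.148 0 0 0 0 0;0 0.164 0 0 0 0 0;0 0.18 0 0 0 0 0;0 0.196 0 0 0 0 0;0 0.21 0 0 0 0 0;0 0.222 0 0 0 0 0;0 0.232 0 0 0 0 0;0 0.24 0 0 0 0 0'; python3 -c "
from workcell import *
o=observe();print(o['tcp_pos'],o['eef_rot'],o['force'])"
```

```text
time: 15.55
tcp_pos: [0.5165, 0.1715, 0.1312]
eef_rot: [0.0, 0.717, 0.697, -0.0]
force: [-3.1, -0.0, 2.7]
grip_width: -0.0001
gripper_force: 1.6
[0.51651916 0.17147145 0.13119318] [ 3.18536202e-05  7.16869038e-01  6.97207837e-01 -1.12597282e-04] [-3.14946192 -0.04804859  2.7109272 ]
```

Pushing with about 3 N. Now I creep to the stop.

```bash
python3 -m jog '0 0.006 0 0 0 0 0;0 0.012 0 0 0 0 0;0 0.018 0 0 0 0 0;0 0.023 0 0 0 0 0;0 0.026 0 0 0 0 0;0 0.026 0 0 0 0 0'; python3 -c "
from workcell import *
o=observe();print(o['tcp_pos'],o['eef_rot'],o['force'])"
```

```text
time: 16.05
tcp_pos: [0.5294, 0.1712, 0.1312]
eef_rot: [0.0, 0.717, 0.697, 0.0]
force: [-1.1, -0.5, 0.2]
grip_width: -0.0001
gripper_force: 0.5
[0.52944267 0.17116549 0.13123651] [1.98195987e-04 7.16874237e-01 6.97202441e-01 2.10239424e-04] [-1.12562034 -0.48918727  0.19539151]
```

```bash
python3 -m jog '0 0.003 0 0 0 0 0;0 0.006 0 0 0 0 0;0 0.009 0 0 0 0 0;0 0.009 0 0 0 0 0'; python3 -m jog '0 0.002 0 0 0 0 0;0 0.004 0 0 0 0 0;0 0.004 0 0 0 0 0'
```

```text
time: 16.38
tcp_pos: [0.5337, 0.171, 0.1312]
eef_rot: [0.0, 0.717, 0.697, 0.0]
force: [-1.5, -0.2, -0.1]
grip_width: -0.0001
gripper_force: 0.7
time: 16.63
tcp_pos: [0.5343, 0.1711, 0.1312]
eef_rot: [-0.001, 0.717, 0.697, -0.001]
force: [-4.7, -1.2, 1.8]
grip_width: -0.0001
gripper_force: 2.7
```

```bash
python3 -m jog '0 0.002 0 0 0 0 0;0 0.004 0 0 0 0 0;0 0.004 0 0 0 0 0;0 0.004 0 0 0 0 0'
```

```text
time: 16.97
tcp_pos: [0.5345, 0.1711, 0.1311]
eef_rot: [-0.001, 0.716, 0.698, -0.003]
force: [-7.5, -0.4, 6.0]
grip_width: -0.0001
gripper_force: 4.6
```

The drawer is at its stop. I back off, rise and check by depth.

```bash
python3 -m jog '0 -0.03 0 0 0 0 0;0 -0.08 0 0 0 0 0;0 -0.14 0 0 0 0 0;0 -0.14 -0.08 0 0 0 0;0 -0.14 -0.16 0 0 0 0;0 -0.14 -0.24 0 0 0 0;0 -0.14 -0.26 0 0 0 0;0 -0.14 -0.26 0 0 0 0;0 -0.14 -0.26 0 0 0 0'
python3 - <<'E'
from workcell import *
from h import *
im=get_image("side"); cv2.imwrite("pics/side8.png",im["pixels"][:,:,::-1]); w=get_image("wrist")
xc=np.array([.9995,-.031,0]); yc=np.array([.031,.9995,0]); O=np.array([.66,.1686,0])
for n,i in(("side",im),("wrist",w)):
    P=cloud(i).reshape(-1,3); L=np.c_[(P-O)@xc,(P-O)@yc,P[:,2]]
    f=L[(abs(L[:,2]-.145)<.004)&(abs(L[:,1])<.12)&(abs(L[:,0])<.15)]; p=L[(abs(L[:,2]-.121)<.006)&(abs(L[:,1])<.12)&(L[:,0]>-.2)&(L[:,0]<-.05)]
    t=L[(abs(L[:,2]-.156)<.005)&(abs(L[:,1])<.12)&(abs(L[:,0])<.15)]
    for q,a in(("front",f),("pull",p),("top",t)): print(n,q,np.percentile(a[:,0],[2,50,98]).round(4) if len(a)>5 else len(a))
P=cloud(im); g=P[200:260,340:400].reshape(-1,3); g=g[(abs(g[:,2]-.076)<.006)]; print("jaw grip",g[(g[:,0]<.45)].mean(0) if (g[:,0]<.45).any() else None)
E
```

```text
time: 17.72
tcp_pos: [0.4685, 0.1732, 0.2619]
eef_rot: [0.001, 0.717, 0.697, 0.002]
force: [-0.5, 0.2, 0.3]
grip_width: 0.0002
gripper_force: 0.0
side front [-0.0923 -0.0893 -0.0792]
side pull [-0.1111 -0.0914 -0.0893]
side top [-0.0801 -0.0378  0.0376]
wrist front [-0.094  -0.0923 -0.0818]
wrist pull [-0.1136 -0.0958 -0.0927]
wrist top [-0.0812 -0.0477  0.0095]
jaw grip None
```

View pics/side8.png

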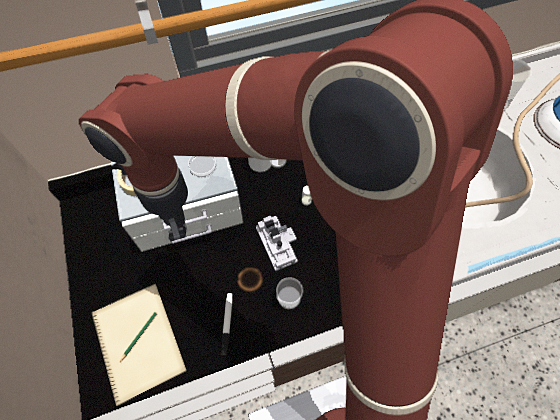

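The side view shows the drawer front flush with the cabinet at (190,225). Its outer face is at −0.092 m and its inner edge is at the carcass edge (−0.079 m). The arm is clear of everything, so I'm handing the job in.

```bash
python3 -c "
from workcell import *
print(finish_job())"
```

```text
the job is handed in; nothing more can be done
None
```

The job is handed in at about 17.7 s: the vise jaw is fully back, the refractometer was set down flat and lengthwise in the front compartment, and the drawer is pushed shut; no verdict came back, and I did not re-image the jaw or the bystanders at the end.

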